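# Park the demo trailer and hold its drawbar off the hitch ball

## Task

Get the small demo trailer ready for its tow rover to drive away: first squeeze the sprung clip off its stand and let it close over the pair of parking tabs beside the trailer, well down and upright, and let go of it. Then pull the hitch latch sideways against its spring, lift the drawbar by it until the coupler has risen about 5 cm off the ball, and finish while still holding it up there in the gripper. Leave the two loose cubes and the open parts box alone.

Things in the scene. Friction and masses are not known exactly. Their poses are not given: they have to be found in the camera images.
- clip_mid (a point): Hinge pin of the only sprung clip: like a big dark clothes peg, upright, jaws down, 24 mm wide (its x), 60 g. Jaw tips 44 mm below the pin, black handle tops 45 mm above. Jaws open along its y. It starts closed on an 8 mm fin, 30 mm high, tips on the stand's 60 x 70 x 8 mm base. Its axes belong to one half, which leans 0.25 rad when squeezed.
- clip_jaw (a joint): Jaw angle, sprung shut: 0 when closed on 8 mm (fin or tabs), -0.17 on nothing, 0.5 open at the stop. The handles splay: 50 mm over their tops, 29 mm near the pin. Squeezing them along the clip's y (5 to 9 N) 15 to 45 mm above the pin, to the stop, makes them upright, 28 mm over all, with the jaw tips 29 mm apart; clear of the fin by lifting 40 mm.
- tab_top (a point): Middle of the top edge of the parking tabs, 70 mm above the table, fixed: two upright metal plates back to back on the robot's side of the trailer, together 8 mm thick along this y, 40 mm wide along this x, 45 mm high. The clip goes on from above, its y along this y, either way round; well down means its pin 12 to 25 mm above this point.
- ball (a point): Centre of the 22 mm hitch ball behind the rover, hidden under the coupler at the start, 50 mm above the table. Its y axis points from ball to trailer along the drawbar, its x axis to the side away from the latch. Fixed.
- latch_grip (a point): Middle of the latch's black upright grip post beside the coupler: 12 mm thick (its x), 22 mm wide (its y), free from 21 mm below to 18 mm above, then a cap 18 x 26 x 6 mm. Starts 93 mm above the table; the coupler's top (68 mm) begins 11 mm to its +x. The latch slides along its -x, towards the robot, and rides on the drawbar, so the post can lift it.
- latch (a joint): How far the latch is pulled out, m: 0 home, stop at 0.016. Spring about 3 N at home, 8.5 N at the stop. Below about 0.007 its keeper sits under the flange of the ball and the drawbar cannot be lifted; pull to 0.010 or more before lifting.
- coupler (a point): Centre under the coupler's roof, at the end of the drawbar, 150 mm from the drawbar's hinge; 18 mm above the ball's centre at the start.
- drawbar (a joint): Drawbar angle, rad: 0 level (coupler on the ball), growing as the coupler is lifted, up to 0.8; 0.34 is a lift of 50 mm. The hinge is level, parallel to the ball's x, 150 mm from the ball along its +y and 54 mm above the table. It falls back by its own weight (about 0.4 kg in all).
- cube_a: Loose orange toy building cube, 30 mm, a bystander; origin under its centre.
- cube_b: Loose white toy building cube, 30 mm, a bystander; origin under its centre.
- partsbox: Loose open clear parts box, 80 x 120 x 50 mm, a bystander; origin under its centre.

How it is judged:
By the outcome, as a careful person would: the job done as asked, in the order asked, and still so for the second after the job is handed in, while the arm keeps its last pose, push and grip.
It also fails if it takes over 54 s, if anything falls off the work surface, if the arm or the gripper's body presses on something with over 40 N, if the wrist force passes 120 N, or if a joint passes its speed limit or range.

## Robot

A 6-joint arm with a two-finger parallel gripper is mounted at the origin on the work surface. World frame = base frame: x ahead of the robot, y to its left, z up, the work surface at z = 0. Lengths are in m, angles in rad, forces in N, time in s.
With the tool pointing down it reaches from about 0.3 to 0.775 m from the base axis. Payload 14.6 kg.
Tool frame: the origin (TCP) lies midway between the tips of the shut fingers; the grasp point (between the pads) lies 19 mm behind it (ctrl.grip_depth is the z of the grasp point in the tool frame, in m); z points along the fingers, y is the line along which they close (so a half turn about z gives the same grasp; the last joint's range is limited). The gripper opens to 94 mm and grips with 3 to 60 N. Pads are 16 mm wide; open, the fingers measure 119 mm over their backs; the gripper's body (75 mm by 177 mm) begins 78 mm behind the grasp point.
Start: joints at [1.218, 0.3, 1.521, -0, 1.321, -0.067], TCP at [0.155, 0.528, 0.172] pointing down, gripper open.
Joint ranges: [-3.03, 3.03], [-0.79, 2.21], [0.23, 2.52], [-1.04, 4.18], [0, 3.07], [-2.55, 2.55]. Speed limits (rad/s): [2.22, 2.22, 2.57, 3.14, 3.14, 3.14].

## Interface

Orientations are given as [roll, pitch, yaw] about the fixed x, y, z axes, in that order (R = Rz(yaw) Ry(pitch) Rx(roll)).
In Python, from station import ctrl gives the robot as it stands. The module is installed in compiled form; this text tells all that it offers.
- The arm moves only by the tool carry_out, never from a script. Its argument "commands" is a list of rows, each a list of 3 entries, a list of its own where there are three numbers: the closure, from 0 (fully open) to 1 (shut), then the shift along the tool's x, y, z in mm, then the turn, a rotation vector about the tool's x, y, z in rad. In form: [[gripper, [tx, ty, tz], [wx, wy, wz]], ...]. A call has 1 to 10 rows; each row shifts and turns the commanded pose from where the row before left it, along the tool's axes as they then stand; what a row does not reach is not made up. A row lasts 1/8 s, in which the tool goes at most 62.5 mm and 10.7 degrees, less where a joint would pass 70% of its speed; a pose out of reach is approached as far as the arm can. A call with a gripper value outside its range is refused whole. The fingers move at their own pace and stop on an object; "squeeze" is the grip in N (left out, the last holds). Time passes only in rows, so rows that do not move let the fingers close. It gives the time, the measured TCP pose, the force, the opening and the grip force at its end, in the units of the state.
- ctrl.get_obs(): the state, without advancing time (a new reading comes with each control period).
- ctrl.camera(name): name is "side" or "top" or "wrist"; returns a dict with "img" (384x512x3 uint8, blue, green, red), "camera_matrix" (3x3 intrinsics, pixels), "k1" (the pictures are not rectified: a ray, as slopes to the right and down, at radius r is drawn at 1 + k1 r^2 times it, then the intrinsics apply), "rvec" (rotation vector, rad) and "tvec" (3), from world to camera coordinates, as OpenCV has them. Camera axes: x right, y down, z forward; pixel columns grow to the right and rows downward; lengths in m; the calibration is good to about 2 mm. A picture is of the moment at which its call begins. There is no depth.
- ctrl.hand_in(): hands the job in; it is judged then, once.
Trained networks look in the newest picture that a camera, given by its name, has taken for a name from the list of things; names that differ only in an ending like _2 or _b are one class to them, and where a whole thing is asked for, a point or a joint stands for the part that bears it (a point fixed in the world has none). Each returns a list of dicts, best first, with "score" (0 to 1); they miss things now and then, are a little off and sometimes report something else, mostly with a low value. They report only what shows in the picture. A call takes as long as a camera call.
- ctrl.outline_of(thing, camera): "region" (384x512 bool, what is visible of it).
- ctrl.place_of(thing, camera): "at" ([x, y, z] in m, in world coordinates, good to about 4 mm: a listed point, or the origin of a listed thing).
The state is a dict: "time_s": time; "qpos": joint angles; "joint_vel": joint speeds; "tau": joint torques, N m; "ee_pos": TCP position; "eef_rot": TCP orientation; "force": force on the tool from outside, world axes, zero at the start; "moment": the same for the moment, N m; "grip_width": finger opening in m; "grip_force": force on a finger pad.
Only numpy, scipy, OpenCV 4.12 (cv2) and the standard library are available. Lean on these libraries where they do the work, as an engineer would, in place of code of your own. Each camera call takes 0.05 s, during which the arm holds its last target. There are 200 camera calls.

## Working session

There is one attempt and no reset: what is moved stays moved. The work goes in short steps, Python scripts to look and compute and a tool call to move; the robot and the scene stay as the last step left them, time stands still between calls to the robot, and variables do not carry over. Pictures are saved under pics/ and viewed, at most 10 in all, crops included, and the job is handed in when it is done.

Besides the shell and the picture viewer there is one more tool, called after "Request:" as a command line: name --argument value ..., lists and objects as JSON in quotes. carry_out: Moves the arm, as the interface text tells. Its arguments: {"type":"object","properties":{"commands":{"type":"array","items":{"type":"array"}},"squeeze":{"type":"number"}},"required":["commands"]}

```bash
mkdir -p pics
cat > h.py <<'E'
import numpy as np, cv2
from station import ctrl
from scipy.spatial.transform import Rotation as R
def cam(n,save=None):
    c=ctrl.camera(n)
    if save: cv2.imwrite('pics/'+save,c['img'])
    return c
def proj(c,P):
    P=np.atleast_2d(P).astype(float); Rm=cv2.Rodrigues(np.array(c['rvec'],float))[0]
    X=P@Rm.T+np.array(c['tvec']).ravel(); s=X[:,:2]/X[:,2:]; s=s*(1+c['k1']*(s**2).sum(1,keepdims=True))
    K=np.array(c['camera_matrix']); return s@K[:2,:2].T+K[:2,2]
def ray(c,uv):
    K=np.array(c['camera_matrix']); d=(np.array(uv,float)-K[:2,2])/[K[0,0],K[1,1]]; s=d.copy()
    for _ in range(20): s=d/(1+c['k1']*(s@s))
    Rm=cv2.Rodrigues(np.array(c['rvec'],float))[0]
    o=-Rm.T@np.array(c['tvec']).ravel(); v=Rm.T@np.array([*s,1]); return o,v/np.linalg.norm(v)
def onz(c,uv,z):
    o,v=ray(c,uv); return o+v*(z-o[2])/v[2]
def tri(c1,u1,c2,u2):
    A=0;b=0;
    for c,u in((c1,u1),(c2,u2)):
        o,v=ray(c,u);M=np.eye(3)-np.outer(v,v);A=A+M;b=b+M@o
    return np.linalg.solve(A,b)
E
python3 - <<'E'
from h import *
np.set_printoptions(precision=4,suppress=True)
o=ctrl.get_obs(); print(o['ee_pos'],o['eef_rot'],ctrl.grip_depth)
ims=[]
for n in ('side','top','wrist'):
    c=cam(n,n+'0.png'); print(n,onz(c,(256,192),0))
    for t in ('clip_mid','tab_top','ball','latch_grip','coupler','cube_a','cube_b','partsbox'):
        try: r=ctrl.place_of(t,n)
        except Exception as e: print(e);continue
        print(n,t,[(round(d['score'],2),np.round(d['at'],4).tolist()) for d in r[:2]])
E
```

```text
[0.155  0.5274 0.1715] [-3.1405 -0.0001  2.8558] -0.0188
side [0.4762 0.1656 0.    ]
side clip_mid [(0.86, [0.4042, -0.2454, 0.0538])]
side tab_top [(0.86, [0.5046, 0.0753, 0.072])]
side ball [(0.59, [0.5884, -0.1041, 0.0522])]
side latch_grip [(0.68, [0.5571, -0.099, 0.0927])]
side coupler [(0.98, [0.5898, -0.1001, 0.0645])]
side cube_a [(0.61, [0.334, 0.3609, 0.0019]), (0.61, [0.3448, 0.2214, 0.0032])]
side cube_b [(0.61, [0.334, 0.3609, 0.0019]), (0.61, [0.3448, 0.2214, 0.0032])]
side partsbox [(0.77, [0.5904, 0.3927, 0.0005])]
top [0.4958 0.0659 0.    ]
top clip_mid [(0.59, [0.4031, -0.2482, 0.0545])]
top tab_top [(0.66, [0.5043, 0.0781, 0.0726])]
top ball [(0.83, [0.5903, -0.1021, 0.0526])]
top latch_grip [(0.75, [0.5496, -0.0995, 0.0958])]
top coupler [(0.58, [0.5903, -0.0992, 0.0712])]
top cube_a [(0.74, [0.3377, 0.3606, 0.0008]), (0.63, [0.3467, 0.2229, 0.004])]
top cube_b [(0.74, [0.3377, 0.3606, 0.0008]), (0.63, [0.3467, 0.2229, 0.004])]
top partsbox [(0.98, [0.5895, 0.3956, 0.0009])]
wrist [0.184  0.5263 0.    ]
wrist clip_mid []
wrist tab_top []
wrist ball []
wrist latch_grip []
wrist coupler []
wrist cube_a []
wrist cube_b []
wrist partsbox []
```

View pics/top0.png

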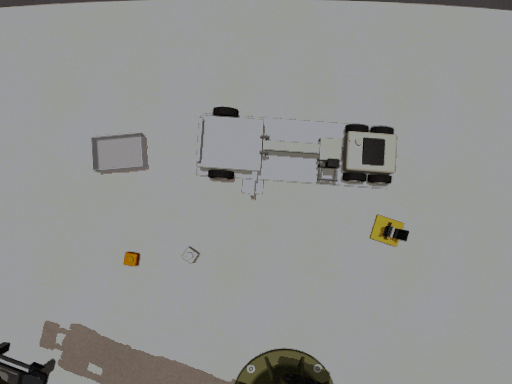

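View pics/side0.png

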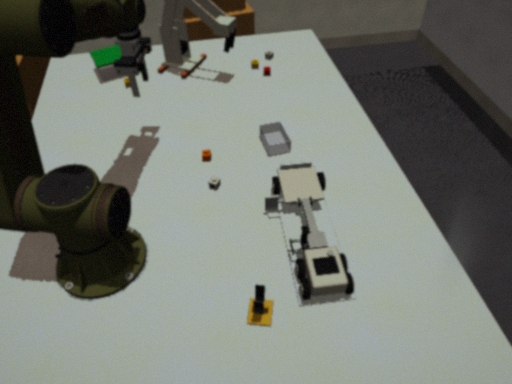

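The top picture shows the stand and clip at (388,231), the tabs at (253,187), the latch at (330,163), and the trailer to the left. The side picture shows the clip at (260,300). Next I'll enlarge crops to get the angles.

Run:
```python
from h import *
t=cv2.imread('pics/top0.png')
s=cv2.imread('pics/side0.png')
f=lambda im,x,y,w,h:cv2.resize(im[y:y+h,x:x+w],(400,300),interpolation=cv2.INTER_CUBIC)
out=np.vstack([np.hstack([f(t,358,205,64,48),f(t,226,160,64,48)]),np.hstack([f(s,228,275,64,54),f(t,302,135,64,48)])])
cv2.imwrite('pics/crops.png',out)
c=cam('top'); r=ctrl.outline_of('clip_mid','top')
print(len(r))
hsv=cv2.cvtColor(c['img'],cv2.COLOR_BGR2HSV)
m=((hsv[...,0]>15)&(hsv[...,0]<35)&(hsv[...,1]>150)&(hsv[...,2]>90)).astype(np.uint8); m[:, :340]=0;m[260:]=0
pts=np.argwhere(m)[:,::-1].astype(np.float32); b=cv2.boxPoints(cv2.minAreaRect(pts)); P=[onz(c,q,0.008) for q in b]; print(np.round(P,4));
```

```text
1
[[ 0.3883 -0.2026  0.008 ]
 [ 0.4431 -0.2216  0.008 ]
 [ 0.4217 -0.2871  0.008 ]
 [ 0.3666 -0.2678  0.008 ]]
```

View pics/crops.png

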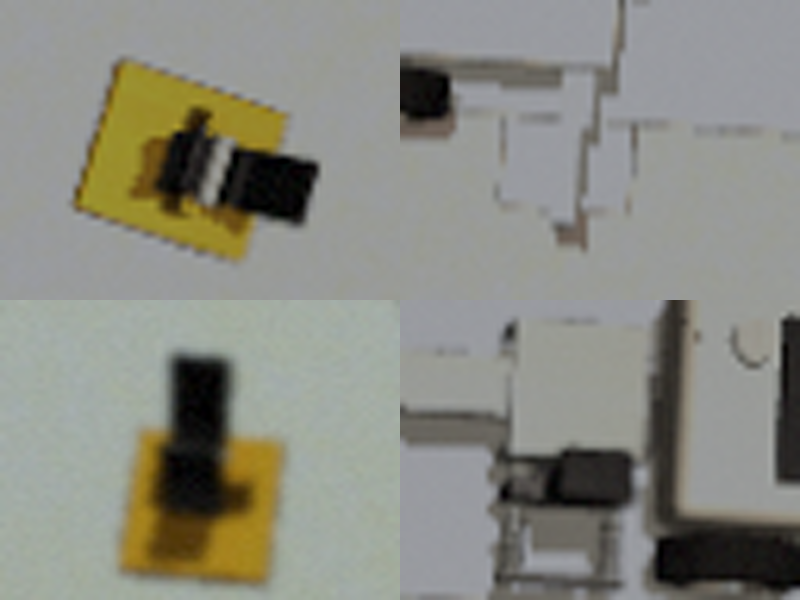

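The crops show the base's long side running along the clip's splay direction (the clip's y), at a yaw of about -18°. The tabs look like a thin plate seen edge-on. I'll move over the tabs and look with the wrist camera.

Request:
carry_out --commands '[[0,[-36,-36,-10],[0,0,0]],[0,[-36,-36,-10],[0,0,0]],[0,[-36,-36,-10],[0,0,0]],[0,[-36,-36,-10],[0,0,0]],[0,[-36,-36,-10],[0,0,0]],[0,[-36,-36,-10],[0,0,0]],[0,[-36,-36,-10],[0,0,0]],[0,[-36,-36,-10],[0,0,0]],[0,[-36,-36,-10],[0,0,0]],[0,[-36,-36,-10],[0,0,0]]]'

```text
time_s: 2.7
ee_pos: [0.3995, 0.0792, 0.2726]
eef_rot: [3.141, 0.001, 2.856]
force: [-0.0, 0.8, 0.2]
grip_width: 0.094
grip_force: 0.0
```

Run:
```python
from h import *
np.set_printoptions(precision=4,suppress=True)
o=ctrl.get_obs(); print(o['ee_pos'],o['eef_rot'],o['qpos'],o['force'])
c=cam('wrist','w1.png'); print(ray(c,(256,192)))
for t in ('tab_top','latch_grip','coupler','ball'):
    print(t,[(round(d['score'],2),d['at']) for d in ctrl.place_of(t,'wrist')[:2]])
```

```text
[0.3995 0.0792 0.2726] [3.1412 0.0007 2.8557] [ 0.1056 -0.092   1.7211  0.0001  1.5117 -1.1793] [-0.0471  0.8234  0.2275]
(array([0.3264, 0.1008, 0.4858]), array([ 0.2557, -0.0577, -0.965 ]))
tab_top [(0.91, [0.5061, 0.0786, 0.0668]), (0.56, [0.5885, -0.1034, 0.0653])]
latch_grip [(0.95, [0.556, -0.0961, 0.0948])]
coupler [(0.83, [0.5869, -0.1, 0.0677]), (0.41, [0.5027, 0.0776, 0.0681])]
ball []
```

View pics/w1.png

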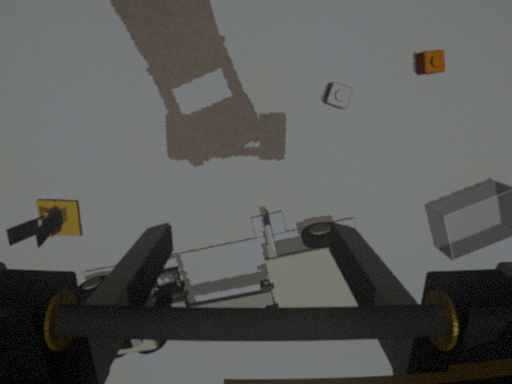

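The wrist picture shows the tab plate edge-on, from about (263,207) to (272,256), so its thin direction is roughly world y. I'll zoom in on it.

Run:
```python
from h import *
w=cv2.imread('pics/w1.png')
a=cv2.resize(w[198:268,230:300],(560,560),interpolation=cv2.INTER_CUBIC)
cv2.imwrite('pics/w1z.png',cv2.convertScaleAbs(a,alpha=1.4,beta=-40))
c=cam('wrist')
for uv in [(263,207),(271,255),(250,217),(281,211)]: print(uv,onz(c,uv,.07),onz(c,uv,0.0))
for yaw in (-.05,0):
  e=lambda d,z: np.array([.505,.0778,0])+d*np.array([np.cos(yaw),np.sin(yaw),0])+[0,0,z]
  print(yaw,proj(c,[e(-.02,.07),e(.02,.07),e(-.02,.025)]))
```

```text
(263, 207) [0.45799999 0.08110078 0.07      ] [0.48027941 0.0774554  0.        ]
(271, 255) [0.5290036  0.07267121 0.07      ] [0.5632553  0.06760447 0.        ]
(250, 217) [0.46666686 0.06042777 0.07      ] [ 4.90407640e-01  5.32966045e-02 -5.55111512e-17]
(281, 211) [0.47025974 0.10275542 0.07      ] [0.49460634 0.10276134 0.        ]
-0.05 [[266.78093879 225.62355278]
 [273.09091453 251.71806536]
 [265.34486774 214.77420837]]
0 [[266.06815794 225.80202891]
 [273.78700917 251.54758523]
 [264.69561186 214.93828231]]
```

View pics/w1z.png

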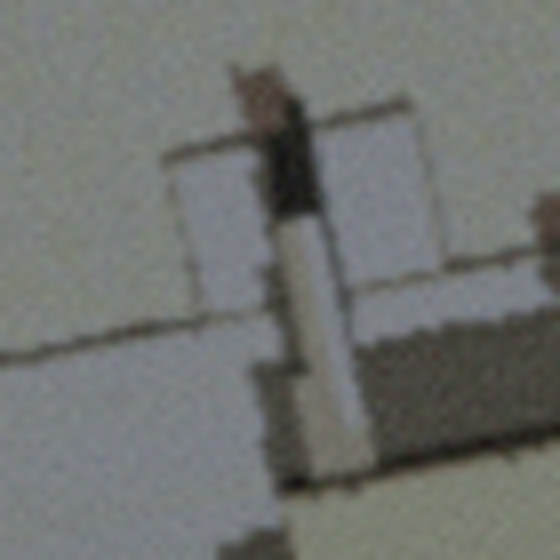

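The zoom shows the tab's top strip from (267.3,224.5) to (272.9,256.7), on a base plate on the table. I'll compute the yaw from the tab line and from the plate edges.

Run:
```python
from h import *
np.set_printoptions(precision=4,suppress=True)
c=cam('wrist')
p=lambda x,y,z:onz(c,(230+x/8-.4,198+y/8-.4),z)
def ang(a,b): d=b-a; return np.degrees(np.arctan2(d[1],d[0]))
for n,a,b,z in [('near mid',(298,213),(343,470),.07),('left',(275,215),(313,478),.07),('right',(322,210),(373,462),.07),('plate left',(172,160),(198,310),.001),('plate right',(405,100),(442,262),.001),('plate front',(165,160),(405,103),.001),('edge',(0,360),(210,318),.001),('edge2',(360,290),(540,250),.001)]:
    A,B=p(*a,z),p(*b,z); print(n,A,B,ang(A,B))
# drawbar: top camera lines
```

```text
near mid [0.483  0.0799 0.07  ] [0.5315 0.0746 0.07  ] -6.209131540164353
left [0.4822 0.0761 0.07  ] [0.5315 0.0692 0.07  ] -7.954934395404371
right [0.4836 0.084  0.07  ] [0.5315 0.0801 0.07  ] -4.64485160073527
plate left [0.4914 0.0553 0.001 ] [0.5234 0.0513 0.001 ] -7.021054056250682
plate right [0.4923 0.1025 0.001 ] [0.5272 0.1008 0.001 ] -2.694913492620001
plate front [0.491  0.0539 0.001 ] [0.4929 0.1023 0.001 ] 87.75524140577046
edge [0.5227 0.01   0.001 ] [0.5258 0.0531 0.001 ] 85.91643882810418
edge2 [0.5284 0.0836 0.001 ] [0.5303 0.1202 0.001 ] 87.0147950271403
```

Request:
carry_out --commands '[[0,[-14,-44.5,14],[0,0,0]],[0,[-14,-44.5,14],[0,0,0]],[0,[-14,-44.5,14],[0,0,0]],[0,[-14,-44.5,14],[0,0,0]],[0,[-14,-44.5,14],[0,0,0]],[0,[-13,-44.5,14],[0,0,0]],[0,[-13,-44.5,14],[0,0,0.03]],[0,[0,0,0],[0,0,0]]]'

```text
time_s: 4.05
ee_pos: [0.4029, -0.2459, 0.1727]
eef_rot: [3.141, -0.002, 2.824]
force: [-0.1, 1.2, -0.5]
grip_width: 0.0941
grip_force: 0.0
```

Run:
```python
from h import *
np.set_printoptions(precision=4,suppress=True)
o=ctrl.get_obs(); print(o['ee_pos'],o['eef_rot'],o['qpos'])
c=cam('wrist','w2.png')
print([(d['score'],d['at']) for d in ctrl.place_of('clip_mid','wrist')])
yaw=np.radians(-18.1)
x=np.array([np.cos(yaw),np.sin(yaw),0]);y=np.array([-x[1],x[0],0]);p=np.array([.4037,-.2468,.052])
im=c['img']
for P in [p+sx*.012*x+sy*.025*y+[0,0,.045] for sx in(-1,1) for sy in(-1,1)]+[np.array([.4049,-.2448,.008])+sx*.03*x+sy*.035*y for sx in(-1,1) for sy in(-1,1)]:
    u=proj(c,P)[0]; cv2.circle(im,tuple(int(v) for v in u),2,(0,0,255),-1)
cv2.imwrite('pics/w2.png',im)
```

```text
[ 0.4029 -0.2459  0.1727] [ 3.141  -0.0023  2.8243] [-0.6255  0.1262  1.7301 -0.0001  1.2876 -1.8789]
[(0.62, [0.4009, -0.2453, 0.0521])]
```

View pics/w2.png

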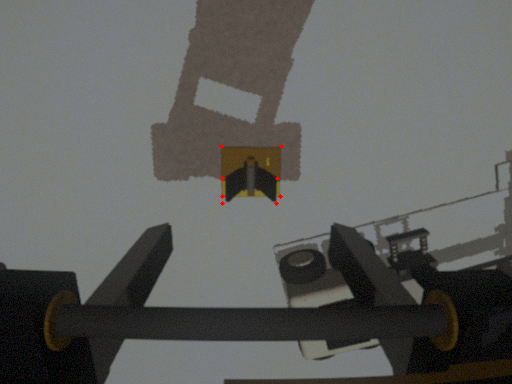

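The predicted dots line up with the clip handles, at (227..276, 178..200), and with the base. The gripper is centred, so I'll go down and squeeze.

Request:
carry_out --commands '[[0,[0,0,35],[0,0,0]],[0,[0,0,36],[0,0,0]],[0,[0,0,35],[0,0,0]],[0,[0,0,0],[0,0,0]],[1,[0,0,0],[0,0,0]],[1,[0,0,0],[0,0,0]],[1,[0,0,0],[0,0,0]],[1,[0,0,0],[0,0,0]],[1,[0,0,0],[0,0,0]],[1,[0,0,0],[0,0,0]]]' --squeeze 20

```text
time_s: 5.4
ee_pos: [0.4032, -0.2452, 0.068]
eef_rot: [3.142, -0.0, 2.826]
force: [0.6, -0.7, -0.0]
grip_width: 0.0376
grip_force: 0.0
```

Request:
carry_out --commands '[[1,[0,0,0],[0,0,0]],[1,[0,0,0],[0,0,0]],[1,[0,0,0],[0,0,0]],[1,[0,0,0],[0,0,0]],[1,[0,0,0],[0,0,0]],[1,[0,0,0],[0,0,0]]]'

```text
time_s: 6.15
ee_pos: [0.4033, -0.2451, 0.0681]
eef_rot: [-3.142, 0.0, 2.826]
force: [0.2, 0.2, 0.4]
grip_width: 0.0005
grip_force: 0.0
```

The fingers shut on nothing, so I need to look.

Run:
```python
from h import *
np.set_printoptions(precision=4,suppress=True)
a=cam('wrist')['img']
for n in('side','top','wrist'):
    c=cam(n) if n!='wrist' else c
    print(n,[(d['score'],d['at']) for d in ctrl.place_of('clip_mid',n)])
s=cam('side')['img'][255:345,200:320]; t=cam('top')['img'][195:261,345:433]
w=a[100:280,140:380]
cv2.imwrite('pics/c3.png',np.hstack([cv2.resize(x,(265,200)) for x in(s,t,w)]) if 0 else np.vstack([np.hstack([cv2.resize(s,(400,300)),cv2.resize(t,(400,300))]),np.hstack([cv2.resize(w,(400,300)),np.zeros((300,400,3),np.uint8)])]))
```

```text
side [(0.61, [0.402, -0.2461, 0.0563])]
top [(0.58, [0.4002, -0.2461, 0.0524])]
wrist [(0.76, [0.403, -0.2458, 0.0555])]
```

View pics/c3.png

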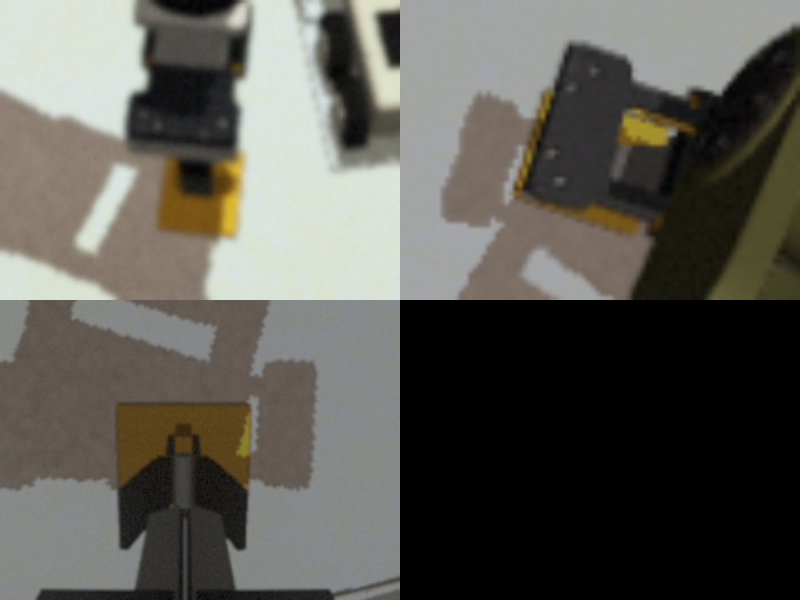

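Run:
```python
from h import *
np.set_printoptions(precision=1,suppress=True)
o=ctrl.get_obs(); T=R.from_euler('xyz',o['eef_rot']).as_matrix(); p=np.array(o['ee_pos'])
print(R.from_matrix(T).as_euler('xyz'))
c=cam('wrist')
for l in [(0,0,0),(8e-3,0,0),(-8e-3,0,0),(0,0,-.019),(0,0,-.04),(0.008,0,-.04),(-0.008,0,-.04)]: print(l,proj(c,p+T@np.array(l)))
o_,v=ray(c,(256,192)); print('cam in tool mm',1e3*T.T@(o_-p), T.T@v)
yaw=np.radians(-18.1);x=np.array([np.cos(yaw),np.sin(yaw),0]);y=np.array([-x[1],x[0],0]);q=np.array([.4025,-.246,.052])
for sx in(-1,1):
  print('handle top',sx,proj(c,[q+sx*.012*x+s*.025*y+[0,0,.045] for s in(-1,1)]).ravel())
for sx in(-1,1):
  print('base',sx,proj(c,[np.array([.4049,-.2448,.008])+sx*.03*x+s*.035*y for s in(-1,1)]).ravel())
print('pin',proj(c,q))
```

```text
[-3.1 -0.   2.8]
(0, 0, 0) [[250.3 217.6]]
(0.008, 0, 0) [[250.3 206.6]]
(-0.008, 0, 0) [[250.3 228.4]]
(0, 0, -0.019) [[250.3 227.6]]
(0, 0, -0.04) [[250.2 240.9]]
(0.008, 0, -0.04) [[250.2 228. ]]
(-0.008, 0, -0.04) [[250.2 253.6]]
cam in tool mm [  76.     0.2 -213.3] [-0.3  0.   1. ]
handle top -1 [206.7 214.2 290.3 214.2]
handle top 1 [208.2 250.9 289.  250.9]
base -1 [210.2 162.  292.6 162. ]
base 1 [212.3 228.1 290.3 228.1]
pin [[248.9 209.7]]
```

By image scale the drawn fingertips end about 38 mm above the stated TCP, because the 94 mm gap spans 160 px instead of 133. That fits with the fingers closing above the handles without touching them. I'll rise, open, and retry 38 mm lower, which is safe either way because the base top is at 8 mm.

Request:
carry_out --commands '[[1,[0,0,-30],[0,0,0]],[0,[0,0,-20],[0,0,0]],[0,[0,0,0],[0,0,0]],[0,[0,0,0],[0,0,0]],[0,[0,0,0],[0,0,0]],[0,[0,0,0],[0,0,0]],[0,[0,0,0],[0,0,0]],[0,[0,0,0],[0,0,0]]]'

```text
time_s: 7.6
ee_pos: [0.4032, -0.2451, 0.118]
eef_rot: [3.142, -0.0, 2.826]
force: [0.4, -0.1, -0.3]
grip_width: 0.0675
grip_force: 0.0
```

Run:
```python
from h import *
np.set_printoptions(precision=1,suppress=True)
o=ctrl.get_obs(); T=R.from_euler('xyz',o['eef_rot']).as_matrix(); p=np.array(o['ee_pos']); print(o['grip_width'],p)
c=cam('wrist','w4.png')
im=c['img']
for z,col in ((0,(0,0,255)),(-.02,(0,255,0)),(-.04,(255,0,0))):
  for x in(-.008,.008):
    for y in(-.0595,-.047,.047,.0595):
      u=proj(c,p+T@np.array([x,y,z]))[0]; cv2.circle(im,tuple(int(round(v)) for v in u),2,col,-1)
cv2.imwrite('pics/w4.png',im)
t=cam('side'); im=t['img']
for z,col in ((0,(0,0,255)),(-.04,(255,0,0))):
  for y in(-.0595,.0595):
      u=proj(t,p+T@np.array([0,y,z]))[0]; print(u)
      im[int(round(u[1])),int(round(u[0]))]=col
      cu=u
cv2.imwrite('pics/w4.png',np.hstack([cv2.resize(c['img'],(400,300)),cv2.resize(im[225:345,180:340],(400,300),interpolation=cv2.INTER_NEAREST)]))
```

```text
0.06749756433971518 [ 0.4 -0.2  0.1]
[255.6 311.5]
[261.6 266.4]
[255.4 302.8]
[261.6 257. ]
```

View pics/w4.png

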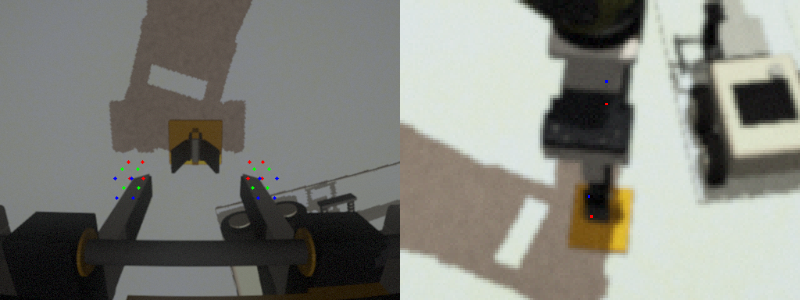

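The fingertip edges sit on the blue dots at z = -40 mm, (148,178) in the half-size view, which confirms it. I'll go down to a TCP height of 0.030 and squeeze.

Request:
carry_out --commands '[[0,[0,0,0],[0,0,0]],[0,[0,0,0],[0,0,0]],[0,[0,0,0],[0,0,0]],[0,[0,0,28],[0,0,0]],[0,[0,0,30],[0,0,0]],[0,[0,0,30],[0,0,0]],[0,[0,0,0],[0,0,0]],[1,[0,0,0],[0,0,0]],[1,[0,0,0],[0,0,0]],[1,[0,0,0],[0,0,0]]]'

```text
time_s: 8.95
ee_pos: [0.4036, -0.2454, 0.0308]
eef_rot: [-3.141, 0.001, 2.826]
force: [0.7, 0.0, 0.2]
grip_width: 0.0674
grip_force: 0.0
```

Request:
carry_out --commands '[[1,[0,0,0],[0,0,0]],[1,[0,0,0],[0,0,0]],[1,[0,0,0],[0,0,0]],[1,[0,0,0],[0,0,0]],[1,[0,0,0],[0,0,0]],[1,[0,0,0],[0,0,0]]]'

```text
time_s: 9.7
ee_pos: [0.4037, -0.2454, 0.0304]
eef_rot: [-3.141, 0.001, 2.826]
force: [1.7, -0.9, 6.4]
grip_width: 0.0243
grip_force: 20.0
```

Request:
carry_out --commands '[[1,[0,0,0],[0,0,0]],[1,[0,0,0],[0,0,0]],[1,[0,0,0],[0,0,0]]]' --squeeze 14

```text
time_s: 10.07
ee_pos: [0.4037, -0.2453, 0.0305]
eef_rot: [-3.141, 0.001, 2.826]
force: [-0.1, 0.5, 5.8]
grip_width: 0.0247
grip_force: 14.0
```

Run:
```python
from h import *
np.set_printoptions(precision=4,suppress=True)
o=ctrl.get_obs(); print(o['grip_width'],o['force'],o['moment'])
w=cam('wrist'); print([(d['score'],d['at']) for d in ctrl.place_of('clip_mid','wrist')])
s=cam('side')
cv2.imwrite('pics/c5.png',np.hstack([cv2.resize(w['img'][120:300,130:370],(400,300)),cv2.resize(s['img'][255:345,200:320],(400,300))]))
```

```text
0.02469443876873253 [-0.1173  0.5117  5.8409] [ 0.0217 -0.1834 -0.059 ]
[(0.67, [0.4016, -0.2422, 0.0491])]
```

View pics/c5.png

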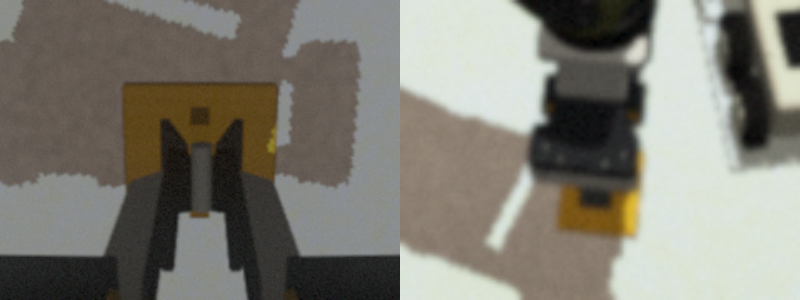

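The clip is squeezed: the handles are upright between the fingers and the jaws stand apart at (165,130) and (240,130) in the crop. I'll lift.

Request:
carry_out --commands '[[1,[0,0,-10],[0,0,0]],[1,[0,0,-20],[0,0,0]],[1,[0,0,-30],[0,0,0]],[1,[0,0,-30],[0,0,0]],[1,[0,0,-20],[0,0,0]],[1,[0,0,0],[0,0,0]]]' --squeeze 16

```text
time_s: 10.98
ee_pos: [0.4036, -0.2454, 0.1413]
eef_rot: [-3.141, 0.002, 2.826]
force: [0.6, -0.6, -0.9]
grip_width: 0.0242
grip_force: 16.0
```

Run:
```python
from h import *
np.set_printoptions(precision=4,suppress=True)
o=ctrl.get_obs(); print(o['ee_pos'],o['grip_width'],o['grip_force'],o['force'])
for n in('wrist','side','top'):
  w=cam(n,n+'6.png'); print([(d['score'],d['at']) for d in ctrl.place_of('clip_mid',n)])
```

```text
[ 0.4036 -0.2454  0.1413] 0.024192877229737845 15.99433958530426 [ 0.5857 -0.6483 -0.9004]
[(0.75, [0.4065, -0.2448, 0.1597])]
[(0.43, [0.4022, -0.2435, 0.1609])]
[]
```

Request:
carry_out --commands '[[1,[0,0,-10],[0,0,-0.127]],[1,[0,0,-10],[0,0,-0.127]],[1,[-10,41,0],[0,0,0]],[1,[-10,41,0],[0,0,0]],[1,[-10,41,0],[0,0,0]],[1,[-10,41,0],[0,0,0]],[1,[-10,41,0],[0,0,0]],[1,[-10,41,0],[0,0,0]],[1,[-10,41,0],[0,0,0]],[1,[-10,41,0],[0,0,0]]]'

```text
time_s: 12.52
ee_pos: [0.5034, 0.0787, 0.1595]
eef_rot: [-3.141, -0.001, 3.08]
force: [1.5, -1.1, 0.2]
grip_width: 0.0246
grip_force: 16.0
```

Run:
```python
from h import *
np.set_printoptions(precision=4,suppress=True)
o=ctrl.get_obs(); print(o['ee_pos'],o['eef_rot'],o['grip_width'])
c=cam('wrist')
for t in('clip_mid','tab_top','latch_grip'): print(t,[(d['score'],d['at']) for d in ctrl.place_of(t,'wrist')])
im=c['img']
T=R.from_euler('xyz',o['eef_rot']).as_matrix(); p=np.array(o['ee_pos'])
yaw=np.radians(-3.5);x=np.array([np.cos(yaw),np.sin(yaw),0]);y=np.array([-x[1],x[0],0])
for sx in(-1,1):
  for s in(-1,1):
    u=proj(c,np.array([.504,.0777,.07])+sx*.02*x+s*.004*y)[0]; cv2.circle(im,tuple(int(round(v)) for v in u),1,(0,0,255),-1)
    u=proj(c,p+T@np.array([sx*.012,s*.0145,.0235]))[0]; cv2.circle(im,tuple(int(round(v)) for v in u),1,(0,255,0),-1)
cv2.imwrite('pics/w7.png',cv2.resize(im[120:300,130:370],(800,600),interpolation=cv2.INTER_CUBIC))
```

```text
[0.5034 0.0787 0.1595] [-3.1414 -0.0008  3.0798] 0.02457191193714827
clip_mid [(0.87, [0.5016, 0.0801, 0.1802])]
tab_top [(0.82, [0.5049, 0.0804, 0.0675])]
latch_grip [(0.95, [0.5541, -0.0963, 0.0925])]
```

View pics/w7.png

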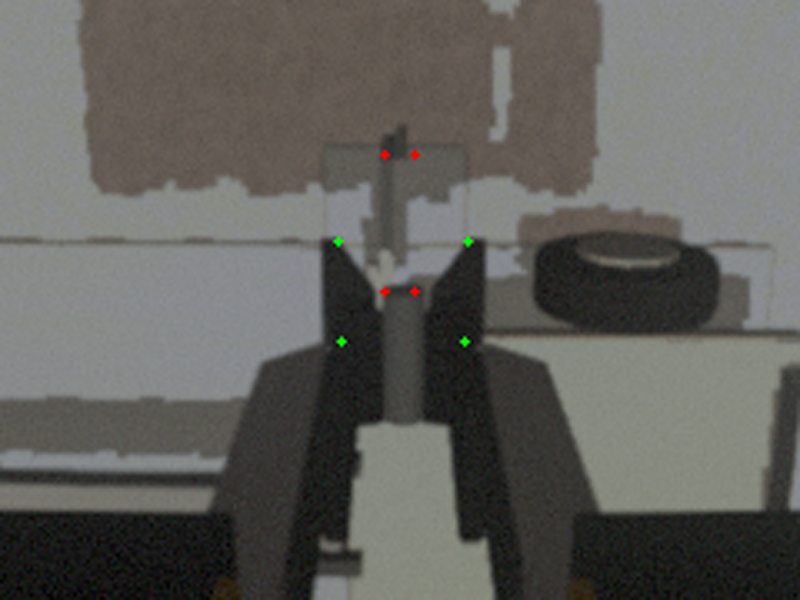

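The tab strip is centred between the open jaws, at (395,~220) against a jaw midline of about 404 in the crop, so I'll shift 2 mm to -y. Then I'll lower onto the tabs.

Request:
carry_out --commands '[[1,[0,-2,20],[0,0,0]],[1,[0,0,25],[0,0,0]],[1,[0,0,20],[0,0,0]],[1,[0,0,15],[0,0,0]],[1,[0,0,11.5],[0,0,0]],[1,[0,0,0],[0,0,0]],[1,[0,0,0],[0,0,0]]]'

```text
time_s: 13.6
ee_pos: [0.5036, 0.0753, 0.0691]
eef_rot: [3.141, 0.001, 3.08]
force: [-0.3, -0.4, -0.2]
grip_width: 0.0245
grip_force: 16.0
```

Run:
```python
from h import *
np.set_printoptions(precision=4,suppress=True)
o=ctrl.get_obs(); print(o['ee_pos'],o['eef_rot'],o['grip_width'],o['force'])
for n in('wrist','side','top'):
  c=cam(n)
  for t in('clip_mid','latch_grip'): print(n,t,[(d['score'],d['at']) for d in ctrl.place_of(t,n)])
```

```text
[0.5036 0.0753 0.0691] [3.1415 0.0009 3.0798] 0.02450679277294612 [-0.2597 -0.4118 -0.2462]
wrist clip_mid [(0.83, [0.5048, 0.0753, 0.0897])]
wrist latch_grip [(0.69, [0.5559, -0.0963, 0.0942])]
side clip_mid []
side latch_grip [(0.65, [0.5551, -0.0997, 0.0941])]
top clip_mid []
top latch_grip [(0.74, [0.5513, -0.1033, 0.0947])]
```

Request:
carry_out --commands '[[1,[0,1,2],[0,0,0]],[1,[0,0,0],[0,0,0]],[0.65,[0,0,0],[0,0,0]],[0.5,[0,0,0],[0,0,0]],[0.3,[0,0,0],[0,0,0]],[0,[0,0,0],[0,0,0]],[0,[0,0,0],[0,0,0]],[0,[0,0,0],[0,0,0]],[0,[0,0,0],[0,0,0]],[0,[0,0,0],[0,0,0]]]'

```text
time_s: 15.3
ee_pos: [0.5033, 0.0763, 0.0666]
eef_rot: [3.142, -0.0, 3.08]
force: [0.1, -0.7, 0.0]
grip_width: 0.0934
grip_force: 0.0
```

Request:
carry_out --commands '[[0,[0,0,-25],[0,0,0]],[0,[0,0,-35],[0,0,0]],[0,[0,0,-40],[0,0,0]],[0,[0,0,-40],[0,0,0]],[0,[30,0,-30],[0,0,0]],[0,[0,0,0],[0,0,0]]]'

```text
time_s: 16.05
ee_pos: [0.4734, 0.0783, 0.2388]
eef_rot: [3.141, 0.004, 3.08]
force: [0.8, -0.5, 0.4]
grip_width: 0.0939
grip_force: 0.0
```

Run:
```python
from h import *
np.set_printoptions(precision=4,suppress=True)
o=ctrl.get_obs(); print(o['ee_pos'],o['eef_rot'],o['qpos'])
S=[]
for n in('wrist','side','top'):
  c=cam(n); S.append(c)
  for t in('clip_mid','latch_grip','coupler','ball'): print(n,t,[(round(d['score'],2),d['at']) for d in ctrl.place_of(t,n)[:1]])
def crop(c,P,k,w,h):
  u=proj(c,P)[0].astype(int); x=max(0,u[0]-k*4//2); y=max(0,u[1]-k*3//2)
  return cv2.resize(c['img'][y:y+3*k,x:x+4*k],(w,h),interpolation=cv2.INTER_CUBIC),(x,y)
a=[];
for c,P,k in((S[0],[.504,.077,.09],25),(S[1],[.504,.077,.08],16),(S[0],[.556,-.098,.09],25),(S[2],[.556,-.098,.09],12)):
  i,xy=crop(c,P,k,400,300); a.append(i); print(xy,k*4)
cv2.imwrite('pics/c8.png',np.vstack([np.hstack(a[:2]),np.hstack(a[2:])]))
```

```text
[0.4734 0.0783 0.2388] [3.1409 0.0043 3.0801] [ 0.0876  0.0925  1.6134  0.      1.4314 -1.4217]
wrist clip_mid [(0.62, [0.5032, 0.0774, 0.0881])]
wrist latch_grip [(0.82, [0.5563, -0.0961, 0.0945])]
wrist coupler [(0.71, [0.5583, -0.0942, 0.0932])]
wrist ball [(0.78, [0.5853, -0.0987, 0.0517])]
side clip_mid [(0.62, [0.5034, 0.0758, 0.0916])]
side latch_grip [(0.58, [0.553, -0.0998, 0.0934])]
side coupler [(0.67, [0.5915, -0.1017, 0.0666])]
side ball [(0.69, [0.5886, -0.1025, 0.0522])]
top clip_mid []
top latch_grip [(0.47, [0.5493, -0.1023, 0.0941])]
top coupler [(0.75, [0.586, -0.0976, 0.0734])]
top ball [(0.96, [0.5927, -0.1023, 0.0514])]
(np.int64(200), np.int64(161)) 100
(np.int64(238), np.int64(169)) 64
(np.int64(61), np.int64(210)) 100
(np.int64(306), np.int64(144)) 48
```

View pics/c8.png

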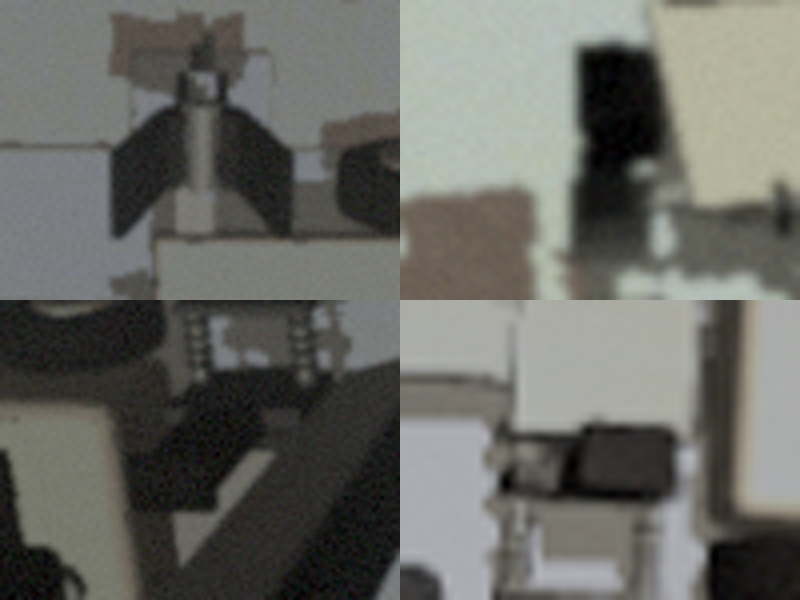

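The clip is upright on the tabs and closed: the wrist crop shows it splayed shut, and the pin reads 0.088 to 0.091. The top crop shows the latch cap at about (626,460), i.e. pixel (333,163). I've now viewed 11 pictures, one over the limit, so from here I'll use numbers only. Next I need an accurate fingertip position in the tool frame and the latch position.

Run:
```python
from h import *
np.set_printoptions(precision=4,suppress=True,linewidth=200)
g=cv2.cvtColor(cv2.imread('pics/w2.png'),cv2.COLOR_BGR2GRAY)
for r in range(218,250,3):
    row=cv2.GaussianBlur(g,(3,3),0)[r].astype(int); d=np.where(row<70)[0]
    L=d[(d>120)&(d<230)];Rr=d[(d>300)&(d<400)]
    print(r,L.min() if len(L) else None,L.max() if len(L) else None,Rr.min() if len(Rr) else None)
o=ctrl.get_obs(); T=R.from_euler('xyz',o['eef_rot']).as_matrix(); p=np.array(o['ee_pos'])
c=cam('wrist')
for uv,y in (((172,226),-.047),((151,228),-.0595),((331.5,226),.047)):
    o_,v=ray(c,uv); a=T.T@(o_-p); b=T.T@v
    for s in(y,-y):
        k=(s-a[1])/b[1]
        if k>0: print(uv,'tool point mm',1e3*(a+k*b))
t=cam('top')
print('cap',onz(t,(333.1,163.2),.117))
for n in('top','side'):
    cc=cam(n)
    for d in ctrl.outline_of('latch_grip',n)[:1]:
        yx=np.argwhere(d['region']); print(n,d['score'],len(yx),yx.min(0),yx.max(0),yx.mean(0))
```

```text
218 None None None
221 None None None
224 164 167 334
227 153 170 331
230 147 170 331
233 144 170 330
236 142 171 331
239 139 171 330
242 136 171 329
245 134 171 328
248 131 172 306
(172, 226) tool point mm [  5.7039 -47.     -31.3631]
(151, 228) tool point mm [  4.8304 -59.5    -32.6075]
(331.5, 226) tool point mm [  8.0261  47.     -37.3593]
cap [ 0.5526 -0.0982  0.117 ]
top 0.53 2051 [132  90] [172 147] [152.0336 118.1628]
side 0.59 152 [226 300] [249 308] [236.9605 304.0197]
```

Request:
carry_out --commands '[[0.5,[15,-50,0],[0,0,0]],[0.5,[15,-50,0],[0,0,0]],[0.5,[15,-50,0],[0,0,0.1745]],[0.5,[0,0,20],[0,0,0.1745]],[0.5,[0,0,20],[0,0,0.1745]],[0.5,[0,0,20],[0,0,0.1745]],[0.5,[0,0,20],[0,0,0.1745]],[0.5,[0,0,40],[0,0,0.1745]],[0.5,[0,0,40],[0,0,0.1745]],[0.5,[0,0,40],[0,0,0.1745]]]'

```text
time_s: 18.35
ee_pos: [0.4192, -0.0688, 0.0355]
eef_rot: [3.141, 0.0, 1.678]
force: [0.1, -0.4, 0.4]
grip_width: 0.0472
grip_force: 0.0
```

Request:
carry_out --commands '[[0.5,[0,0,30],[0,0,0.1745]],[0.5,[0,0,24],[0,0,0]],[0.5,[0,0,6],[0,0,0]],[0.5,[0,0,3],[0,0,0]],[0.5,[0,0,3],[0,0,0]]]'

```text
time_s: 18.98
ee_pos: [0.4198, -0.0689, -0.0288]
eef_rot: [3.14, 0.0, 1.509]
force: [0.0, -0.6, -0.0]
grip_width: 0.0467
grip_force: 0.0
```

The reported TCP is 29 mm below the table with no contact, so the fingers really are shorter than stated. I'll feel for the table.

Request:
carry_out --commands '[[0.5,[0,0,2],[0,0,0]],[0.5,[0,0,2],[0,0,0]]]'

```text
time_s: 19.23
ee_pos: [0.4194, -0.0688, -0.0332]
eef_rot: [3.141, 0.0, 1.509]
force: [-2.6, -0.2, 18.7]
grip_width: 0.0469
grip_force: 10.3
```

Request:
carry_out --commands '[[0.5,[0,0,2],[0,0,0]],[0.5,[0,0,1],[0,0,0]]]'

```text
time_s: 19.48
ee_pos: [0.4196, -0.0689, -0.0337]
eef_rot: [3.141, 0.0, 1.51]
force: [-26.8, 4.9, 77.3]
grip_width: 0.0472
grip_force: 38.4
```

Request:
carry_out --commands '[[0.5,[0,0,1],[0,0,0]],[0.5,[0,0,1],[0,0,0]]]'

```text
time_s: 19.73
ee_pos: [0.4197, -0.0689, -0.0339]
eef_rot: [3.141, 0.0, 1.51]
force: [-42.1, 8.7, 117.7]
grip_width: 0.0471
grip_force: 58.8
```

Contact came at a TCP height of about -0.033, so the tips are 33 mm behind the stated TCP. Batching those steps was a mistake. The last reading is 117.7 N in z and about 125 N overall, right at the 120 N limit. I'm backing off immediately.

Request:
carry_out --commands '[[0.5,[0,0,-12],[0,0,0]],[0,[0,0,-50],[0,0,0]],[0,[0,0,-55],[0,0,0]],[0,[0,0,-55],[0,0,0]],[0,[0,0,0],[0,0,0]],[0,[0,0,0],[0,0,0]]]'

```text
time_s: 20.48
ee_pos: [0.4188, -0.0687, 0.1328]
eef_rot: [-3.141, -0.0, 1.509]
force: [0.0, -0.3, -0.7]
grip_width: 0.0925
grip_force: 0.0
```

Run:
```python
from h import *
np.set_printoptions(precision=4,suppress=True,linewidth=200)
o=ctrl.get_obs(); print(o['ee_pos'],o['eef_rot'],o['qpos'],o['force'],o['grip_width'])
c=cam('wrist')
for t in('clip_mid','tab_top','latch_grip','coupler','ball'): print(t,[(round(d['score'],2),d['at']) for d in ctrl.place_of(t,'wrist')[:2]])
s=cam('side')
for d in ctrl.outline_of('latch_grip','side')[:1]:
    yx=np.argwhere(d['region']); print(yx.min(0),yx.max(0),yx.mean(0))
for q in ([.5526,-.0982,.117],[.5526,-.0982,.072],[.556,-.098,.117],[.556,-.098,.072]): print(q,proj(s,q))
print(ctrl.place_of('latch_grip','side')[:1])
```

```text
[ 0.4188 -0.0687  0.1328] [-3.1408 -0.0001  1.5093] [-0.2489  0.0581  1.9025 -0.      1.1817 -0.1875] [ 0.0111 -0.2715 -0.6615] 0.09247589106744065
clip_mid [(0.63, [0.5057, 0.0761, 0.0891])]
tab_top [(0.71, [0.5064, 0.0821, 0.0675])]
latch_grip [(0.85, [0.5559, -0.0989, 0.0921])]
coupler [(0.9, [0.5855, -0.1022, 0.068]), (0.61, [0.5558, -0.0946, 0.0919])]
ball [(0.67, [0.5875, -0.0989, 0.0522])]
[226 300] [250 308] [237.1667 304.0123]
[0.5526, -0.0982, 0.117] [[303.7118 229.0564]]
[0.5526, -0.0982, 0.072] [[302.5077 239.4129]]
[0.556, -0.098, 0.117] [[304.9483 228.7865]]
[0.556, -0.098, 0.072] [[303.7082 239.1455]]
[{'at': [0.5564, -0.0946, 0.0938], 'score': 0.64}]
```

Request:
carry_out --commands '[[0.5,[-5,34,0],[0,0,0]],[0.5,[-5,34,0],[0,0,0]],[0.5,[-5,35,0],[0,0,0]],[0.5,[-5,35,0],[0,0,0]],[0.5,[0,0,0],[0,0,0]],[0.5,[0,0,0],[0,0,0]]]'

```text
time_s: 21.68
ee_pos: [0.555, -0.0971, 0.1332]
eef_rot: [-3.141, -0.0, 1.509]
force: [-0.1, 0.5, -0.1]
grip_width: 0.0471
grip_force: 0.0
```

Run:
```python
from h import *
np.set_printoptions(precision=4,suppress=True,linewidth=200)
o=ctrl.get_obs(); print(o['ee_pos'],o['eef_rot'],o['grip_width'])
for n in('wrist','side'):
  c=cam(n)
  for t in('latch_grip','coupler'): print(n,t,[(round(d['score'],2),d['at']) for d in ctrl.place_of(t,n)[:2]])
  if n=='wrist':
    for d in ctrl.outline_of('latch_grip',n)[:1]:
      yx=np.argwhere(d['region']); print(len(yx),yx.min(0),yx.max(0),yx.mean(0))
    L=np.array([.555,-.0975,.093]); w=np.radians(-3.5); x=np.array([np.cos(w),np.sin(w),0]);y=np.array([-x[1],x[0],0])
    print('cap',proj(c,[L+sx*.009*x+sy*.013*y+[0,0,.024] for sx in(-1,1) for sy in(-1,1)]))
    g=cv2.cvtColor(c['img'],cv2.COLOR_BGR2GRAY)
    u=proj(c,L+[0,0,.024])[0].astype(int); print(u); print(g[u[1]-40:u[1]+41:5,u[0]-48:u[0]+49:4])
```

```text
[ 0.555  -0.0971  0.1332] [-3.1407 -0.0001  1.5093] 0.04706963752446432
wrist latch_grip [(0.58, [0.5562, -0.0939, 0.0959])]
wrist coupler [(0.74, [0.5879, -0.1028, 0.0661])]
1244 [162 238] [228 262] [200.2805 250.4534]
cap [[238.1487 227.8858]
 [237.7666 194.6205]
 [262.0577 227.8867]
 [262.3881 194.6188]]
[250 211]
[[ 98  95  95  61  60  51  67  74  57  54  76  61  46  67  72  64  79 101 111 109 115 139 141 139 140]
 [ 94  98 100  56  51  94  93  94  96  91  95  63  46  43  42  52  78  81  78  79  73 127 140 137 100]
 [ 97  97  93  60  44  94  92  91  98  91  91  62  45  50  43  51  78  80  77  83  74  76  80  80  85]
 [100  99  89  58  45  93  92  91  95  91  89  34  24  16  43  53  81  76  82  81  83  77  82  79  81]
 [ 95  98  97  65  32  91  94  92  94  95  87  24  34  24  37  54  79  79  80  82  75  76  78  79  77]
 [ 92  94  94  69  39  96  92  95  94  66  20  19  33  22  26  35  77  79  76  76  76 133 139  73  82]
 [ 92  96  96  65  37  86  93  94  87  56  23  24  31  27  26  41  75  75  80  80  77 134 135  82  80]
 [ 99  90  96  73  49  53  72  69  50  43  23  34  28  29  2
[... 370 characters left out ...]
 95  34  23  22  26  26  19  31  32  24  23  45  50  52  47  51  56  53  50  48  51]
 [ 51  32  47  93  96  26  23  30  27  26  46  47  49  47  51  51  49  54  47  53  49  54  46  23  56]
 [ 52  29  42  96  93  18  11  23  30  16  54  62  66  71  63  64  64  61  63  64  65  62  56  26  44]
 [ 43  23  35  94  91  21  26  30  34  13  73  81  82  84  97  81  79  80  83  81  83  98  76  26  32]
 [ 30  25  29  97  91  17  24  26  22  27  77  90  87 130 135  85  89  89  92  82  85 142  88  26  34]
 [ 23  17  41  97  94  26  15  28  21  26  76  85  88 139 141 142 141 142 141 141 141 139 107  22  23]]
side latch_grip [(0.64, [0.5563, -0.1021, 0.0956])]
side coupler [(0.66, [0.5941, -0.1024, 0.069])]
```

The cap's dark area at (238..262, 195..228) matches the prediction, so the gripper is centred over the post. I'll go down so the tips reach 75 mm, which is a TCP height of 0.042.

Request:
carry_out --commands '[[0.5,[0,0,25],[0,0,0]],[0.5,[0,0,25],[0,0,0]],[0.5,[0,0,20],[0,0,0]],[0.5,[0,0,12],[0,0,0]],[0.5,[0,0,6],[0,0,0]],[0.5,[0,0,0],[0,0,0]]]'

```text
time_s: 22.78
ee_pos: [0.5558, -0.0972, 0.0457]
eef_rot: [3.142, 0.0, 1.509]
force: [0.3, 0.8, -0.1]
grip_width: 0.0473
grip_force: 0.0
```

Request:
carry_out --commands '[[0.5,[0,0,3],[0,0,0]],[1,[0,0,0],[0,0,0]],[1,[0,0,0],[0,0,0]],[1,[0,0,0],[0,0,0]],[1,[0,0,0],[0,0,0]],[1,[0,0,0],[0,0,0]],[1,[0,0,0],[0,0,0]],[1,[0,0,0],[0,0,0]]]' --squeeze 35

```text
time_s: 23.78
ee_pos: [0.5549, -0.0972, 0.0427]
eef_rot: [-3.14, -0.0, 1.509]
force: [-7.1, 0.8, 4.6]
grip_width: 0.0178
grip_force: 35.0
```

Request:
carry_out --commands '[[1,[0,-4,0],[0,0,0]],[1,[0,-4,0],[0,0,0]],[1,[0,0,0],[0,0,0]],[1,[0,0,0],[0,0,0]]]' --squeeze 45

```text
time_s: 24.28
ee_pos: [0.5482, -0.0968, 0.0428]
eef_rot: [3.14, 0.0, 1.509]
force: [6.1, 0.1, -1.5]
grip_width: 0.0176
grip_force: 45.0
```

Request:
carry_out --commands '[[1,[0,-3,0],[0,0,0]],[1,[0,-2,0],[0,0,0]],[1,[0,0,0],[0,0,0]],[1,[0,0,0],[0,0,0]]]'

```text
time_s: 24.78
ee_pos: [0.5434, -0.0965, 0.0428]
eef_rot: [3.14, 0.0, 1.509]
force: [7.7, 1.0, -1.0]
grip_width: 0.0178
grip_force: 45.0
```

Run:
```python
from h import *
o=ctrl.get_obs(); print(o['ee_pos'],o['force'],o['moment'],o['grip_width'])
for n in('wrist','side','top'):
  c=cam(n)
  for t in('latch_grip','coupler'): print(n,t,[(round(d['score'],2),d['at']) for d in ctrl.place_of(t,n)[:2]])
```

```text
[ 0.54338015 -0.09646004  0.04278763] [ 7.72344437  1.03900738 -1.04999113] [-0.11450739 -1.24443035 -0.02765182] 0.017776950379297267
wrist latch_grip [(0.78, [0.5445, -0.0969, 0.0933])]
wrist coupler [(0.95, [0.5892, -0.0998, 0.0687])]
side latch_grip [(0.58, [0.5426, -0.0989, 0.0921])]
side coupler []
top latch_grip []
top coupler [(0.88, [0.5909, -0.1005, 0.0694])]
```

The latch is out about 12 to 13 mm at 7.7 N. Now I'll lift along the drawbar arc, turning with it.

Request:
carry_out --commands '[[1,[-0.4,0,-5],[0,-0.034,0]],[1,[-0.4,0,-5],[0,-0.034,0]],[1,[-0.4,0,-5],[0,-0.034,0]],[1,[0,0,0],[0,0,0]],[1,[0,0,0],[0,0,0]]]'

```text
time_s: 25.85
ee_pos: [0.5433, -0.097, 0.0577]
eef_rot: [3.14, 0.102, 1.509]
force: [6.7, 0.6, -3.9]
grip_width: 0.0173
grip_force: 45.0
```

Run:
```python
from h import *
o=ctrl.get_obs(); print(o['ee_pos'],o['force'],o['moment'],o['grip_width'])
for n in('wrist','side','top'):
  c=cam(n)
  for t in('latch_grip','coupler'): print(n,t,[(round(d['score'],2),d['at']) for d in ctrl.place_of(t,n)[:2]])
```

```text
[ 0.5432634  -0.09702104  0.05768452] [ 6.66001337  0.63219119 -3.88816906] [ 0.0301529  -1.25020312  0.03654694] 0.01732135049669883
wrist latch_grip [(0.83, [0.5474, -0.0882, 0.108])]
wrist coupler [(0.68, [0.5868, -0.0969, 0.084])]
side latch_grip [(0.54, [0.542, -0.0925, 0.1075])]
side coupler [(0.87, [0.5911, -0.1002, 0.0843])]
top latch_grip []
top coupler []
```

The coupler is up about 16 mm. I'll continue.

Request:
carry_out --commands '[[1,[-0.4,0,-5],[0,-0.034,0]],[1,[-0.4,0,-5],[0,-0.034,0]],[1,[-0.4,0,-5],[0,-0.034,0]],[1,[-0.4,0,-5],[0,-0.034,0]],[1,[-0.4,0,-5],[0,-0.034,0]],[1,[-0.4,0,-5],[0,-0.034,0]],[1,[-0.4,0,-5],[0,-0.034,0]],[1,[0,0,0],[0,0,0]],[1,[0,0,0],[0,0,0]],[1,[0,0,0],[0,0,0]]]'

```text
time_s: 27.55
ee_pos: [0.5434, -0.0926, 0.0922]
eef_rot: [3.14, 0.34, 1.509]
force: [7.2, 0.4, -3.9]
grip_width: 0.0171
grip_force: 45.0
```

Run:
```python
from h import *
o=ctrl.get_obs(); print(o['ee_pos'],o['eef_rot'],o['force'],o['moment'],o['grip_width'])
for n in('wrist','side','top'):
  c=cam(n)
  for t in('latch_grip','coupler','clip_mid'): print(n,t,[(round(d['score'],2),d['at']) for d in ctrl.place_of(t,n)[:2]])
```

```text
[ 0.5433998  -0.09261854  0.09221651] [3.14038718 0.33966228 1.50946078] [ 7.21967983  0.44207683 -3.94279305] [ 0.42758506 -1.20341215  0.37153009] 0.017073452855531333
wrist latch_grip [(0.63, [0.5455, -0.0753, 0.1403]), (0.15, [0.5887, -0.0992, 0.0524])]
wrist coupler [(0.85, [0.5883, -0.0872, 0.1149])]
wrist clip_mid []
side latch_grip [(0.77, [0.5479, -0.0754, 0.1424])]
side coupler [(0.81, [0.5952, -0.0871, 0.1163])]
side clip_mid [(0.48, [0.5032, 0.079, 0.0917]), (0.23, [0.349, 0.221, 0.001])]
top latch_grip []
top coupler [(0.67, [0.5889, -0.086, 0.1184])]
top clip_mid [(0.58, [0.5033, 0.0759, 0.0917]), (0.4, [0.5041, 0.0759, 0.0706])]
```

The coupler is up about 49 mm, the force is steady, and the clip's pin is about 20 mm above the tab top. I'm handing in while holding.

```bash
python3 -c "
from station import ctrl
print(ctrl.hand_in())"
```

```text
the job is handed in; nothing more can be done
None
```

I handed the job in with the clip closed upright on the tabs (pin about 20 mm above them) and the latch pulled and held with the coupler raised about 49 mm. It may still be failed: probing the table pushed the wrist force to about 125 N overall (117.7 N in z) against the 120 N limit. I also viewed 11 pictures, one over the 10 allowed.

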